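# Change over the machine-parts display

## Task

Set up the display: pull the tray fully out from under the clear cover, move the bearing from it onto the kraft sheet so that it lies wholly on the paper, lay the valve block in the middle of the tray, lengthways with it, and push the tray fully home again. Of the gears and the connecting rod that are there, put the steel gear beside the pump housing on its left, the bronze one on its right (as the robot sees it) and the white one in front of it on the robot's side, each hub up, with a gap of about 3 cm to the housing and in line with the middle of that side; lay the rod midway between the two pistons, square across the line that joins them. Everything ends flat on its surface and let go of, and the pistons and all other things stay where they are.

Things in the scene. Friction and masses are not known exactly. Their poses are not given: they have to be found in the camera images.
- tray (a joint): travel of the sliding tray in m: 0 = pulled fully out towards the robot (its stop), 0.12 = pushed fully home under the clear cover; starts nearly home
- tray_pad (a point): centre of the tray's load area (kraft-covered, 110 mm along the slide by 94 mm wide), on its upper face 14 mm above the table; moves with the tray. When the tray is fully out this area lies wholly in front of the cover. x of this frame is the sliding direction, pushing home is +x
- tray_handle (a point): grip point on the tray's red upright handle, 15 mm below its top: a post 14 mm thick along the slide, 30 mm wide across it, its top 65 mm above the table, 85 mm in front of the load area's centre; moves with the tray
- cover_unit: fixed clear acrylic bridge over an aluminium track. Origin on the table, straight below the load area's centre when the tray is fully out; x is the sliding direction (push home = +x). The cover spans x 65 to 185 mm, y -70 to 70 mm, top at 76 mm (rims included), clear height 53 mm over the tray
- valve_block: aluminium valve block 80 (x) x 50 (y) x 36 mm with six round steel studs 6 mm high on top. Origin: centre of the underside; x along its length
- bearing: sealed ball bearing lying flat, disc 64 mm across and 28 mm thick, steel with a blue seal ring; starts on the tray under the cover. Origin: centre of the underside
- sheet: square of brown kraft paper, 120 x 120 mm, 2 mm thick, fixed to the table to the left of the clear cover. Origin: its centre, on the table
- housing: aluminium pump housing on a 90 x 90 mm square foot, 80 mm high, fixed. Origin: centre of the underside; its front (port) side faces -x, towards the robot, its left side (seen from the robot) +y, its right side -y
- gear_steel: steel gear lying flat with its hub upward: toothed disc 77 mm across and 18 mm thick, on it a plain round hub 34 mm across whose top is 56 mm above the underside (grip the hub), with a second smaller toothed step 53 mm across from 18 to 28 mm height. Origin: centre of the underside, z up through the hub. May be absent
- gear_bronze: bronze-coloured gear lying flat with its hub upward: toothed disc 77 mm across and 18 mm thick, on it a plain round hub 34 mm across whose top is 56 mm above the underside (grip the hub). Origin: centre of the underside, z up through the hub. May be absent
- gear_nylon: white nylon gear lying flat with its hub upward: toothed disc 77 mm across and 18 mm thick, on it a plain round hub 34 mm across whose top is 56 mm above the underside (grip the hub). Origin: centre of the underside, z up through the hub. May be absent
- conrod: grey connecting rod lying flat, 144 mm long (x): big end 54 mm across at x = -45 mm, small end 34 mm across at x = +55 mm, both 24 mm thick, joined by a shank 20 mm wide (y) and 22 mm thick. Origin: on the underside, in the middle of the shank. May be absent
- piston_a: aluminium piston standing upright, 70 mm across, 65 mm high, loose, with three dark ring grooves; the one farther to the right. Origin: centre of the underside; its +y points to the other piston
- piston_b: the same piston, nearer the middle of the table; its centre is 210 mm from piston_a's along piston_a's +y
- jar: bystander, not to be disturbed: small amber jar, 40 mm across, 45 mm high. Origin: underside
- sleeve: bystander, not to be disturbed: copper-coloured sleeve standing upright, 36 mm across, 45 mm high. Origin: underside
- tape: bystander, not to be disturbed: roll of brown tape lying flat, 100 mm across, 22 mm high. Origin: underside
- carton: bystander, not to be disturbed: small brown carton 90 x 60 x 50 mm. Origin: underside
- can: bystander, not to be disturbed: green can, 66 mm across, 100 mm high. Origin: underside
- driver: bystander, not to be disturbed: screwdriver, 170 mm long, lying along x. Origin: underside
Not all that is in view belongs to the job. Leave any blue or pink look-alike of the housing alone.

How it is judged:
On the way, in this order (a step that is already met when the one before it is completed fails the run):
1. the tray is pulled fully out (value of joint tray below 0.015 m), for 0.1 s.
2. the bearing is off the tray and the valve block lies released on the tray, which is out (value of joint tray below 0.03 m and horizontal distance between bearing and tray_pad above 0.08 m and horizontal distance between valve_block and tray_pad below 0.03 m and height (world z) of valve_block below 0.02 m and contact force between the fingers and valve_block below 0.5 N), for 0.2 s.
3. the tray is fully home with the valve block on it (value of joint tray above 0.112 m and horizontal distance between valve_block and tray_pad below 0.03 m and height (world z) of valve_block below 0.02 m), for 0.2 s.
At the end, for the whole second after the job is handed in: Tray home within 8 mm; valve block flat on it within 22 mm of its middle, 15 deg; bearing flat within 28 mm of the sheet's centre; gears flat, hub up, 90-140 mm from the housing's centre, within 25 mm of their side's middle; rod flat, midway within 20 mm, square within 15 deg; all at rest (value of joint each of tray, tray above 0.112 m and horizontal distance between valve_block and tray_pad below 0.022 m and angle between the x axis of valve_block and the x axis of cover_unit, either way round below 0.26 rad and angle between each of valve_block, gear_steel, bearing, gear_bronze, gear_nylon, conrod's own z axis and vertical below 0.12 rad and height (world z) of valve_block below 0.02 m and linear speed of each of valve_block, gear_steel, bearing, gear_bronze, gear_nylon, conrod below 0.02 m/s and y of gear_steel in the frame of housing between 0.09 and 0.14 m and x of gear_steel in the frame of housing between -0.025 and 0.025 m and height (world z) of each of gear_steel, gear_bronze, gear_nylon, conrod below 0.006 m and horizontal distance between bearing and sheet below 0.028 m and height (world z) of bearing below 0.008 m and y of gear_bronze in the frame of housing between -0.14 and -0.09 m and x of gear_bronze in the frame of housing between -0.025 and 0.025 m and x of gear_nylon in the frame of housing between -0.14 and -0.09 m and y of gear_nylon in the frame of housing between -0.025 and 0.025 m and horizontal distance between conrod and piston_a between 0.083 and 0.127 m and horizontal distance between conrod and piston_b between 0.083 and 0.127 m and x of conrod in the frame of piston_a between -0.025 and 0.025 m and angle between the x axis of conrod and the x axis of piston_a, either way round below 0.26 rad); the robot touches nothing.
It fails at once if a piston is displaced by more than 30 mm or tipped (distance of any of piston_a, piston_b from where it was at the start of the episode above 0.03 m or angle between any of piston_a, piston_b's own z axis and vertical above 0.5 rad).
It fails at once if a bystander is displaced by more than 40 mm (distance of any of jar, sleeve, tape, carton, can, driver from where it was at the start of the episode above 0.04 m).
Of gear_steel, gear_bronze, gear_nylon, conrod only 2 to 4 are there at a start; the rules pass over those that are not, and their reading is None.
At some moment in a run one of gear_steel, gear_bronze, gear_nylon, conrod may be knocked a few centimetres aside while the robot is not near it.
Once in a run the grip may slacken for a moment while it holds something.
It also fails if it takes over 210 s, if anything falls off the work surface, if the arm or the gripper's body presses on something with over 40 N, if the wrist force passes 120 N, or if a joint passes its speed limit or range.

## Robot

A 7-joint arm with a two-finger parallel gripper is mounted at the origin on the work surface. World frame = base frame: x ahead of the robot, y to its left, z up, the work surface at z = 0. Lengths are in m, angles in rad, forces in N, time in s.
With the tool pointing down it reaches from about 0.35 to 0.9 m from the base axis. Payload 8.1 kg.
Tool frame: the origin (TCP) lies midway between the tips of the shut fingers; the grasp point (between the pads) lies 19 mm behind it; z points along the fingers, y is the line along which they close (so a half turn about z gives the same grasp; the last joint's range is limited). The gripper opens to 92 mm and grips with 3 to 60 N. Pads are 19 mm wide; open, the fingers measure 130 mm over their backs; the gripper's body (75 mm by 190 mm) begins 47 mm behind the grasp point.
Start: joints at [-1.26, 0.434, 0.025, 1.573, -0.012, 1.134, -0.075], TCP at [0.251, 0.572, 0.227] pointing down, gripper open.
Joint ranges: [-2.62, 2.62], [-0.44, 2.09], [-1.27, 1.32], [0.08, 2.57], [-1.32, 4.46], [0.12, 2], [-2.74, 2.74]. Speed limits (rad/s): [2.22, 2.22, 3.01, 3.01, 3.14, 3.14, 3.14].

## Interface

Orientations are given as a rotation vector (axis times angle).
In Python, from cell import observe, cams, job gives the robot as it stands. The module is installed in compiled form; this text tells all that it offers.
- The arm moves only by the tool step_arm, never from a script. Its argument "steps" is a list of rows, each a list of 6 numbers: the shift along the world's x, y, z in mm, then the turn, a rotation vector about the world's x, y, z in rad. In form: [[dx, dy, dz, rx, ry, rz], ...]. A call has 1 to 20 rows; each row shifts and turns the commanded pose from where the row before left it; what a row does not reach is not made up. A row lasts 1/12 s, in which the tool goes at most 41.7 mm and 7.16 degrees, less where a joint would pass 70% of its speed; a pose out of reach is approached as far as the arm can. A call with a gripper value outside its range is refused whole. "gripper" is the opening, from 0 (shut) to 1 (fully open), set as the call begins (left out, the last holds). The fingers move at their own pace and stop on an object; "force" is the grip in N (left out, the last holds). Time passes only in rows, so rows that do not move let the fingers close. It gives the time, the measured TCP pose, the force, the opening and the grip force at its end, in the units of the state.
- observe(): the state, without advancing time (a new reading comes with each control period).
- cams.get_image(name): name is "side" or "top"; returns the picture (480x640x3 uint8, red, green, blue); there is no depth.
- cams.get_calibration(name): a dict with "fov_y" (degrees; the focal length in pixels is half the picture's height over the tangent of half this angle, whatever the lens; pixels are square), "cx", "cy" (the principal point, pixels), "dist_coeffs" ([k1, k2, p1, p2, k3] as OpenCV has them; the pictures are not rectified), "world_to_cam" (4x4, takes a point from world to camera coordinates). Camera axes: x right, y up, looking along -z (the intrinsics and any distortion apply to the point x, -y, -z); pixel columns grow to the right and rows downward; lengths in m; the calibration is good to about 2 mm. A picture is of the moment at which its call begins. get_calibration takes no time and is no camera call.
- job.sign_off(): hands the job in; it is judged then, once.
The state is a dict: "clock": time; "joints": joint angles; "dq": joint speeds; "joint_efforts": joint torques, N m; "position": TCP position; "ee_rot": TCP orientation; "force": force on the tool from outside, world axes, zero at the start; "ft_torque": the same for the moment, N m; "width": opening from 0.0 (shut) to 1.0 (fully open); "gripper_force": force on a finger pad.
Only numpy, scipy, OpenCV 4.12 (cv2) and the standard library are available. Lean on these libraries where they do the work, as an engineer would, in place of code of your own. Each camera call takes 0.05 s, during which the arm holds its last target. There are 200 camera calls.

## Working session

There is one attempt and no reset: what is moved stays moved. The work goes in short steps, Python scripts to look and compute and a tool call to move; the robot and the scene stay as the last step left them, time stands still between calls to the robot, and variables do not carry over. Pictures are saved under pics/ and viewed, at most 14 in all, crops included, and the job is handed in when it is done.

Besides the shell and the picture viewer there is one more tool, called in YAML: its name, and indented under it one key for each argument. step_arm: Moves the arm, as the interface text tells. Its arguments: {"type":"object","properties":{"steps":{"type":"array","items":{"type":"array","items":{"type":"number"}}},"gripper":{"type":"number"},"force":{"type":"number"}},"required":["steps"]}

```bash
mkdir -p pics
cat > h.py <<'E'
import numpy as np, cv2
from cell import observe, cams, job
def cal(n):
    c=cams.get_calibration(n); f=240/np.tan(np.radians(c["fov_y"])/2)
    K=np.array([[f,0,c["cx"]],[0,f,c["cy"]],[0,0,1.]]); W=np.array(c["world_to_cam"]); return K,np.array(c["dist_coeffs"],float),W
def px2w(n,uv,z):
    K,d,W=cal(n); uv=np.array(uv,float).reshape(-1,1,2)
    p=cv2.undistortPoints(uv,K,d).reshape(-1,2)
    R,t=W[:3,:3],W[:3,3]; C=-R.T@t
    D=np.c_[p[:,0],-p[:,1],-np.ones(len(p))]@R
    s=(z-C[2])/D[:,2]; return C+D*s[:,None]
def w2px(n,P):
    K,d,W=cal(n); P=np.array(P,float).reshape(-1,3)
    c=P@W[:3,:3].T+W[:3,3]; c=c*[1,-1,-1]
    return cv2.projectPoints(c,np.zeros(3),np.zeros(3),K,d)[0].reshape(-1,2)
def snap(n,name):
    im=cams.get_image(n); cv2.imwrite(f"pics/{name}.png",im[:,:,::-1]); return im
E
python3 - <<'E'
from h import *
snap("top","t0");snap("side","s0")
for n in("top","side"):
    K,d,W=cal(n);print(n,K[0,0],K[:2,2],d,(-W[:3,:3].T@W[:3,3]).round(3));print(W.round(3))
o=observe();print(o)
E
```

```text
top 528.870313883829 [331.19926592 240.74331408] [0.04050854 0.         0.         0.         0.        ] [ 0.361 -0.051  1.327]
[[ 0.008 -1.     0.    -0.054]
 [ 0.995  0.008  0.103 -0.495]
 [-0.103 -0.     0.995 -1.283]
 [ 0.     0.     0.     1.   ]]
side 484.8918860426552 [323.42953639 230.16963653] [0.02323329 0.         0.         0.         0.        ] [-0.077  0.884  0.891]
[[-0.847 -0.532  0.013  0.393]
 [ 0.336 -0.516  0.788 -0.22 ]
 [-0.412  0.672  0.616 -1.174]
 [ 0.     0.     0.     1.   ]]
{'clock': 0.1, 'joints': array([-1.25960863,  0.43516156,  0.02498688,  1.57400288, -0.0115878 ,
        1.13401149, -0.07511192]), 'dq': array([ 0.00129661, -0.00014655,  0.00019307, -0.00310433,  0.00041941,
       -0.00214904, -0.00069679]), 'joint_efforts': array([ 3.32900774e-03, -6.69123030e+01,  9.88328196e-01, -3.15147865e+01,
       -6.04429864e-02,  3.74682841e-02,  1.57739515e-05]), 'position': array([0.25117396, 0.57180314, 0.22601973]), 'ee_rot': array([-6.45453716e-01, -3.07441841e+00,  2.24722663e-03]), 'force': array([-0.06741047, -0.19469425, -0.50967976]), 'ft_torque': array([-0.00756165,  0.01892439, -0.02960022]), 'gripper_force': 0.0, 'width': 0.9977886830133665}
```

View pics/t0.png

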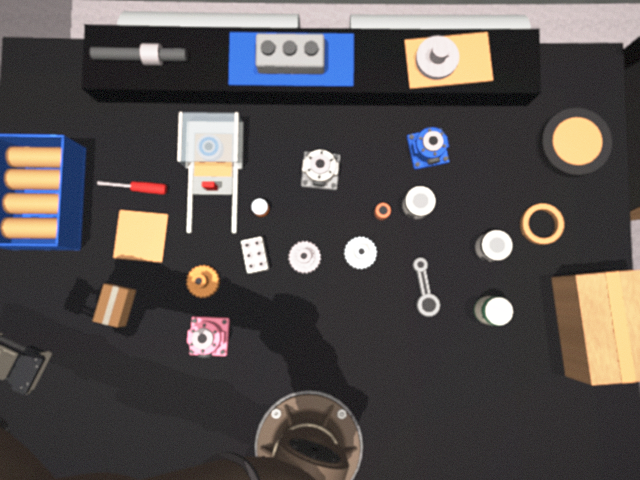

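View pics/s0.png

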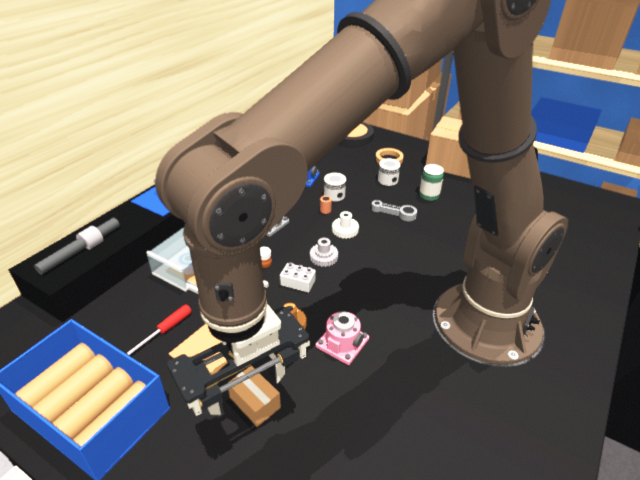

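Run:
```python
import cv2
im=cv2.imread("pics/t0.png")
cv2.imwrite("pics/c1.png",cv2.resize(im[100:300,100:360],None,fx=3,fy=3,interpolation=cv2.INTER_CUBIC))
cv2.imwrite("pics/c2.png",cv2.resize(im[120:330,270:530],None,fx=3,fy=3,interpolation=cv2.INTER_CUBIC)[:600])
```

```text
(no output)
```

View pics/c1.png

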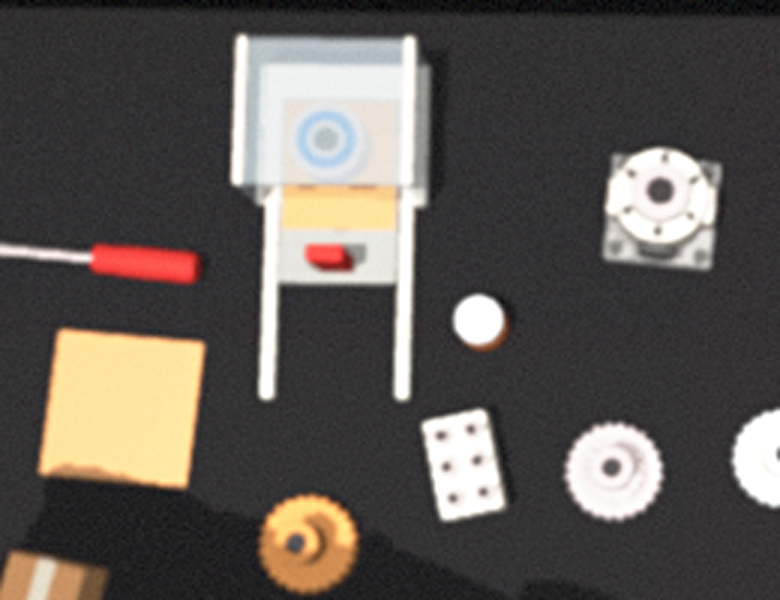

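View pics/c2.png

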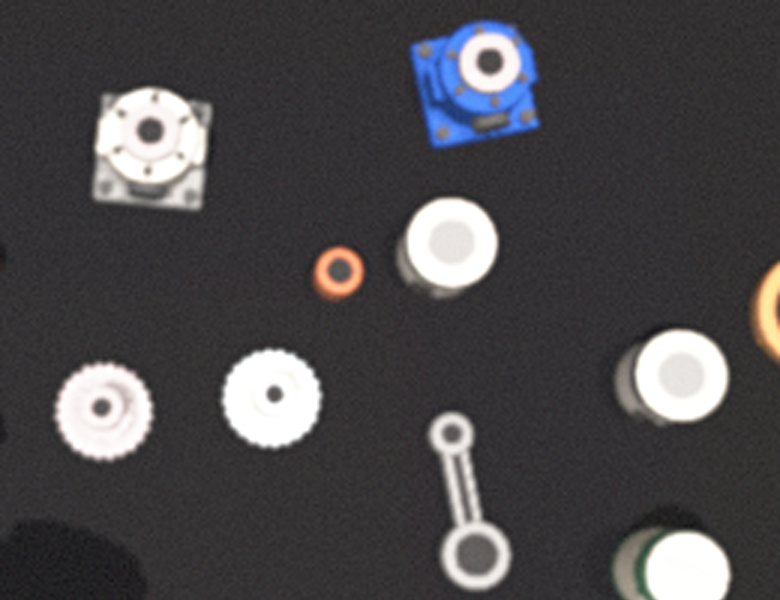

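Run:
```python
from h import *
def A(o,pts,z):
    return px2w("top",[((a+.5)/3-.5+o[0],(b+.5)/3-.5+o[1]) for a,b in pts],z)[:,:2]
o1=(100,100);o2=(270,120)
ang=lambda d:np.degrees(np.arctan2(d[1],d[0])).round(1)
def rect(n,o,pts,z):
    P=A(o,pts,z);print(n,P.mean(0).round(4),"up-edge ang",ang(P[0]-P[3]),ang(P[1]-P[2]),"TR->TL",ang(P[0]-P[1]),ang(P[3]-P[2]),np.linalg.norm(P-np.roll(P,1,0),axis=1).round(3))
rect("housing",o1,[(614,153),(721,163),(712,269),(603,260)],.008)
rect("valve",o1,[(421,421),(486,408),(507,509),(443,521)],.036)
rect("sheet",o1,[(58,328),(205,342),(187,487),(38,473)],.002)
rect("cover",o1,[(240,38),(410,38),(412,183),(238,183)],.076)
for n,o,p,z in [("steel",o1,(614,471),.018),("bronze",o1,(308,543),.018),("nylon",o2,(272,398),.018),("pa",o2,(682,376),.065),("pb",o2,(452,243),.065),("big",o2,(476,555),.024),("small",o2,(452,434),.024),("handle",o1,(324,255),.065),("railL",o1,(267,397),.02),("railR",o1,(402,397),.02),("railLtop",o1,(271,190),.02),("railRtop",o1,(405,190),.02),("bearing",o1,(326,138),.042),("jar",o1,(480,320),.045),("sleeve",o2,(339,271),.045),("steelhub",o1,(612,467),.056),("bronzehub",o1,(297,543),.056),("nylonhub",o2,(274,394),.056)]:
    print(n,A(o,[p],z)[0].round(4))
```

```text
housing [ 0.6772 -0.0218] up-edge ang -5.0 -4.4 TR->TL 85.0 85.7 [0.093 0.091 0.092 0.092]
valve [0.4585 0.137 ] up-edge ang 13.8 12.9 TR->TL 101.9 101.1 [0.084 0.054 0.085 0.053]
sheet [0.5071 0.4281] up-edge ang -4.9 -4.7 TR->TL 85.0 85.0 [0.122 0.123 0.123 0.124]
cover [0.7409 0.2493] up-edge ang 1.1 2.1 TR->TL 90.7 90.6 [0.119 0.137 0.12  0.139]
steel [0.4556 0.0158]
bronze [0.3944 0.266 ]
nylon [ 0.4675 -0.123 ]
pa [ 0.484  -0.4464]
pb [ 0.59   -0.2649]
big [ 0.3402 -0.2889]
small [ 0.4386 -0.2704]
handle [0.6248 0.2494]
railL [0.5145 0.3033]
railR [0.5155 0.1921]
railLtop [0.6891 0.3059]
railRtop [0.6903 0.1941]
bearing [0.7278 0.2561]
jar [0.5764 0.1255]
sleeve [ 0.5698 -0.176 ]
steelhub [0.456  0.0156]
bronzehub [0.3934 0.2655]
nylonhub [ 0.4676 -0.1225]
```

Candidates (top picture):
- **Housing:** aluminium (320,168). The blue (430,147) and pink (207,337) look-alikes are left alone.
- **Valve block:** (255,255), with the studs. The one on the blue mat (290,52) is out of play.
- **Gears:** steel with step (305,257), bronze (203,281), nylon (361,252). The one on the orange mat (438,55) is out of play.
- **Rod:** (427,287).
- **Tray handle:** red, (208,184). The screwdriver grip (148,187) is also red.

The crops confirm these choices. I start with the handle.

step_arm:
  steps:
    - [23.5, -20.2, 0, 0, 0, -0.072]
    - [23.5, -20.2, 0, 0, 0, -0.072]
    - [23.5, -20.2, 0, 0, 0, -0.072]
    - [23.5, -20.2, 0, 0, 0, -0.072]
    - [23.5, -20.2, 0, 0, 0, -0.072]
    - [23.5, -20.2, 0, 0, 0, -0.072]
    - [23.5, -20.2, 0, 0, 0, -0.072]
    - [23.5, -20.2, 0, 0, 0, -0.072]
    - [23.5, -20.2, 0, 0, 0, -0.072]
    - [23.5, -20.2, 0, 0, 0, -0.072]
    - [23.5, -20.2, 0, 0, 0, -0.072]
    - [23.5, -20.2, 0, 0, 0, -0.072]
    - [23.5, -20.2, 0, 0, 0, -0.072]
    - [23.5, -20.2, 0, 0, 0, -0.072]
    - [23.5, -20.2, 0, 0, 0, -0.072]
    - [23.5, -20.2, 0, 0, 0, -0.072]
    - [0, 0, -20, 0, 0, 0]
    - [0, 0, -20, 0, 0, 0]
    - [0, 0, 0, 0, 0, 0]
    - [0, 0, 0, 0, 0, 0]
  gripper: 0.5
  force: 30

```text
clock: 1.77
position: [0.6263, 0.249, 0.1856]
ee_rot: [-2.215, -2.226, 0.005]
force: [-0.4, 0.2, 0.4]
width: 0.498
gripper_force: 0.0
```

step_arm:
  steps:
    - [0.5, 0, -26, 0, 0, 0]
    - [0.5, 0, -26, 0, 0, 0]
    - [0.5, 0, -26, 0, 0, 0]
    - [0.5, 0, -26, 0, 0, 0]
    - [0, 0, -26, 0, 0, 0]
    - [0, 0, -12, 0, 0, 0]
    - [0, 0, -12, 0, 0, 0]
    - [0, 0, 0, 0, 0, 0]
    - [0, 0, 0, 0, 0, 0]

```text
clock: 2.52
position: [0.6298, 0.2494, 0.0336]
ee_rot: [2.216, 2.227, 0.001]
force: [-0.5, 0.2, 0.3]
width: 0.501
gripper_force: 0.0
```

step_arm:
  steps:
    - [0, 0, 0, 0, 0, 0]
    - [0, 0, 0, 0, 0, 0]
    - [0, 0, 0, 0, 0, 0]
    - [0, 0, 0, 0, 0, 0]
    - [0, 0, 0, 0, 0, 0]
    - [0, 0, 0, 0, 0, 0]
  gripper: 0

```text
clock: 3.02
position: [0.6292, 0.2492, 0.0331]
ee_rot: [-2.216, -2.227, -0.0]
force: [-0.9, -0.4, 3.7]
width: 0.151
gripper_force: 30.0
```

step_arm:
  steps:
    - [-8, -0.1, 0, 0, 0, 0]
    - [-8, -0.1, 0, 0, 0, 0]
    - [-8, -0.1, 0, 0, 0, 0]
    - [-8, -0.1, 0, 0, 0, 0]
    - [-8, -0.1, 0, 0, 0, 0]
    - [-8, -0.1, 0, 0, 0, 0]
    - [-8, -0.1, 0, 0, 0, 0]
    - [-8, -0.1, 0, 0, 0, 0]
    - [-8, -0.1, 0, 0, 0, 0]
    - [-8, -0.1, 0, 0, 0, 0]
    - [-8, -0.1, 0, 0, 0, 0]
    - [-4, -0.1, 0, 0, 0, 0]
    - [-4, 0, 0, 0, 0, 0]
    - [0, 0, 0, 0, 0, 0]
    - [0, 0, 0, 0, 0, 0]

```text
clock: 4.27
position: [0.5319, 0.2489, 0.033]
ee_rot: [-2.214, -2.227, 0.0]
force: [-2.2, 4.5, 6.5]
width: 0.151
gripper_force: 30.0
```

step_arm:
  steps:
    - [-3, 0, 0, 0, 0, 0]
    - [-3, 0, 0, 0, 0, 0]
    - [-3, 0, 0, 0, 0, 0]
    - [0, 0, 0, 0, 0, 0]
    - [0, 0, 0, 0, 0, 0]

```text
clock: 4.68
position: [0.5312, 0.2489, 0.0332]
ee_rot: [2.212, 2.22, 0.017]
force: [28.6, 7.7, -23.4]
width: 0.151
gripper_force: 30.0
```

step_arm:
  steps:
    - [7, 0, 0, 0, 0, 0]
    - [1, 0, 0, 0, 0, 0]
    - [0, 0, 0, 0, 0, 0]

```text
clock: 4.93
position: [0.5327, 0.2489, 0.033]
ee_rot: [-2.215, -2.227, -0.003]
force: [2.2, 5.5, 4.3]
width: 0.15
gripper_force: 30.0
```

step_arm:
  steps:
    - [0, 0, 0, 0, 0, 0]
    - [0, 0, 0, 0, 0, 0]
    - [0, 0, 0, 0, 0, 0]
    - [0, 0, 30, 0, 0, 0]
    - [0, 0, 30, 0, 0, 0]
    - [0, 0, 30, 0, 0, 0]
    - [0, 0, 30, 0, 0, 0]
    - [0, 0, 30, 0, 0, 0]
    - [-20, -20, 10, 0, 0, 0]
    - [-30, -30, 0, 0, 0, 0]
    - [-30, -30, 0, 0, 0, 0]
    - [-30, -30, 0, 0, 0, 0]
    - [-30, -30, 0, 0, 0, 0]
    - [0, 0, 0, 0, 0, 0]
  gripper: 0.55

```text
clock: 6.1
position: [0.3871, 0.1036, 0.1912]
ee_rot: [-2.218, -2.219, 0.011]
force: [-0.2, -0.5, -0.9]
width: 0.547
gripper_force: 0.0
```

Run:
```python
from h import *
im=snap("top","t1")[:,:,::-1]
cv2.imwrite("pics/c3.png",cv2.resize(im[100:300,100:360],None,fx=3,fy=3,interpolation=cv2.INTER_CUBIC))
print(observe()["position"])
```

```text
[0.39057759 0.10676272 0.19215825]
```

View pics/c3.png

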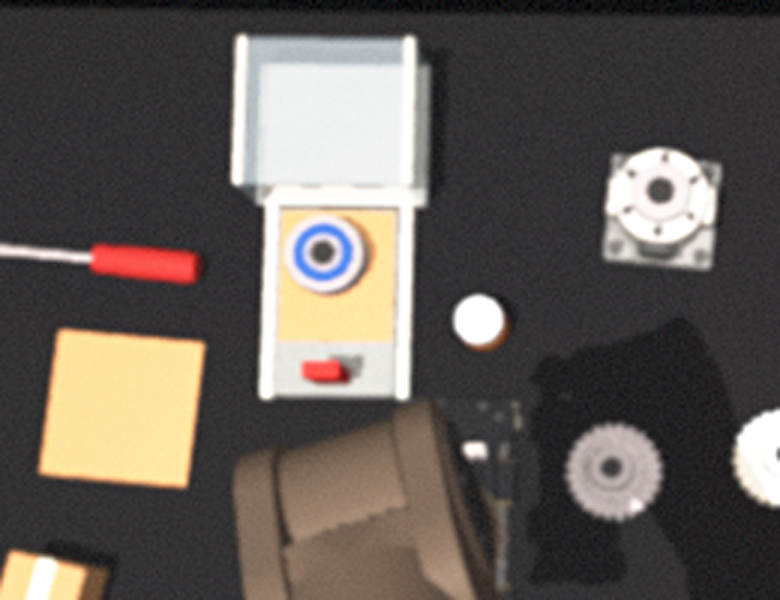

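The tray is fully out, with the bearing at crop (322,253) lying towards the left and rear of the pad. The sheet is fully visible.

Run:
```python
from h import *
f=lambda p,z:px2w("top",[((a+.5)/3-.5+100,(b+.5)/3-.5+100) for a,b in p],z)[:,:2].round(4)
print("bear",f([(325,255)],.042),f([(322,253)],.042))
P=f([(280,209),(395,209),(393,341),(278,341)],.014);print("pad",P,P.mean(0))
P=f([(58,328),(205,342),(188,488),(38,473)],.002);print("sheet",P.mean(0))
print("rails in",f([(276,270),(397,270)],.022), "jar",f([(479,320)],.045))
```

```text
bear [[0.6297 0.254 ]] [[0.6313 0.2565]]
pad [[0.6744 0.2995]
 [0.6754 0.2032]
 [0.5632 0.2019]
 [0.5623 0.2975]] [0.618825 0.250525]
sheet [0.506825 0.427875]
rails in [[0.6208 0.299 ]
 [0.6218 0.1986]] jar [[0.5764 0.1263]]
```

step_arm:
  steps:
    - [14.8, 9.1, 0, 0, 0, 0.098]
    - [14.8, 9.1, 0, 0, 0, 0.098]
    - [14.8, 9.1, 0, 0, 0, 0.098]
    - [14.8, 9.1, 0, 0, 0, 0.098]
    - [14.8, 9.1, 0, 0, 0, 0.098]
    - [14.8, 9.1, 0, 0, 0, 0.098]
    - [14.8, 9.1, 0, 0, 0, 0.098]
    - [14.8, 9.1, 0, 0, 0, 0.098]
    - [14.8, 9.1, 0, 0, 0, 0.098]
    - [14.8, 9.1, 0, 0, 0, 0.098]
    - [14.8, 9.1, 0, 0, 0, 0.098]
    - [14.8, 9.1, 0, 0, 0, 0.098]
    - [14.8, 9.1, 0, 0, 0, 0.098]
    - [14.8, 9.1, 0, 0, 0, 0.098]
    - [14.8, 9.1, 0, 0, 0, 0.098]
    - [14.8, 9.1, 0, 0, 0, 0.098]
    - [0, 0, -25, 0, 0, 0]
    - [0, 0, -25, 0, 0, 0]
    - [0, 0, -20, 0, 0, 0]
    - [0, 0, 0, 0, 0, 0]
  gripper: 1

```text
clock: 7.82
position: [0.6287, 0.2549, 0.1172]
ee_rot: [0.004, -3.134, 0.005]
force: [-0.6, -0.1, -1.1]
width: 1.0
gripper_force: 0.0
```

step_arm:
  steps:
    - [0, 0, -20, 0, 0, 0]
    - [0, 0, -20, 0, 0, 0]
    - [0, 0, -20, 0, 0, 0]
    - [0, 0, -12, 0, 0, 0]
    - [0, 0, -8, 0, 0, 0]
    - [0, 0, -8, 0, 0, 0]
    - [0, 0, -6, 0, 0, 0]
    - [0, 0, 0, 0, 0, 0]
    - [0, 0, 0, 0, 0, 0]

```text
clock: 8.57
position: [0.6315, 0.2557, 0.0291]
ee_rot: [-0.003, 3.141, 0.0]
force: [0.0, -0.3, 0.7]
width: 0.998
gripper_force: 0.0
```

step_arm:
  steps:
    - [0, 0, 0, 0, 0, 0]
    - [0, 0, 0, 0, 0, 0]
    - [0, 0, 0, 0, 0, 0]
    - [0, 0, 0, 0, 0, 0]
    - [0, 0, 0, 0, 0, 0]
    - [0, 0, 0, 0, 0, 0]
  gripper: 0
  force: 40

```text
clock: 9.07
position: [0.6314, 0.2556, 0.0291]
ee_rot: [-0.003, 3.141, 0.0]
force: [-0.8, -0.1, 1.8]
width: 0.687
gripper_force: 40.0
```

step_arm:
  steps:
    - [0, 0, 20, 0, 0, 0]
    - [0, 0, 20, 0, 0, 0]
    - [0, 0, 20, 0, 0, 0]
    - [0, 0, 20, 0, 0, 0]
    - [-5, 7, 10, 0, 0, 0]
    - [-12, 16.5, 0, 0, 0, 0]
    - [-12, 16.5, 0, 0, 0, 0]
    - [-12, 16.5, 0, 0, 0, 0]
    - [-12, 16.5, 0, 0, 0, 0]
    - [-12, 16.5, 0, 0, 0, 0]
    - [-12, 16.5, 0, 0, 0, 0]
    - [-12, 16.5, 0, 0, 0, 0]
    - [-12, 16.5, 0, 0, 0, 0]
    - [-12, 16.5, 0, 0, 0, 0]
    - [-12, 16.5, 0, 0, 0, 0]
    - [0, 0, -15, 0, 0, 0]
    - [0, 0, -15, 0, 0, 0]
    - [0, 0, -15, 0, 0, 0]
    - [0, 0, 0, 0, 0, 0]
    - [0, 0, 0, 0, 0, 0]
  force: 50

```text
clock: 10.73
position: [0.505, 0.4273, 0.0725]
ee_rot: [0.004, -3.139, 0.003]
force: [0.5, 0.3, -2.4]
width: 0.686
gripper_force: 50.0
```

step_arm:
  steps:
    - [0, 0, -12, 0, 0, 0]
    - [0, 0, -12, 0, 0, 0]
    - [0, 0, -10, 0, 0, 0]
    - [0, 0, -8, 0, 0, 0]
    - [0, 0, -6, 0, 0, 0]
    - [0, 0, -4, 0, 0, 0]
    - [0, 0, -3, 0, 0, 0]
    - [0, 0, 0, 0, 0, 0]
    - [0, 0, 0, 0, 0, 0]

```text
clock: 11.48
position: [0.5064, 0.4277, 0.0189]
ee_rot: [-0.003, 3.141, 0.0]
force: [0.0, 0.9, -3.7]
width: 0.684
gripper_force: 50.0
```

step_arm:
  steps:
    - [0, 0, -2, 0, 0, 0]
    - [0, 0, 0, 0, 0, 0]
    - [0, 0, 0, 0, 0, 0]

```text
clock: 11.73
position: [0.5065, 0.4278, 0.0171]
ee_rot: [-0.003, 3.141, 0.001]
force: [0.0, 0.3, -1.1]
width: 0.687
gripper_force: 50.0
```

step_arm:
  steps:
    - [0, 0, 0, 0, 0, 0]
    - [0, 0, 0, 0, 0, 0]
    - [0, 0, 0, 0, 0, 0]
    - [0, 0, 0, 0, 0, 0]
    - [0, 0, 15, 0, 0, 0]
    - [0, 0, 20, 0, 0, 0]
    - [0, 0, 25, 0, 0, 0]
    - [0, 0, 25, 0, 0, 0]
    - [0, 0, 25, 0, 0, 0]
    - [-4.8, -29, 0, 0, 0, 0.024]
    - [-4.8, -29, 0, 0, 0, 0.024]
    - [-4.8, -29, 0, 0, 0, 0.024]
    - [-4.8, -29, 0, 0, 0, 0.024]
    - [-4.8, -29, 0, 0, 0, 0.024]
    - [-4.8, -29, 0, 0, 0, 0.024]
    - [-4.8, -29, 0, 0, 0, 0.024]
    - [-4.8, -29, 0, 0, 0, 0.024]
    - [-4.8, -29, 0, 0, 0, 0.024]
    - [-4.8, -29, 0, 0, 0, 0.018]
  gripper: 1

```text
clock: 13.32
position: [0.458, 0.1363, 0.1271]
ee_rot: [-0.372, 3.119, 0.0]
force: [1.0, -0.3, -0.3]
width: 0.999
gripper_force: 0.0
```

step_arm:
  steps:
    - [0, 0, -25, 0, 0, 0]
    - [0, 0, -25, 0, 0, 0]
    - [0, 0, -25, 0, 0, 0]
    - [0, 0, -15, 0, 0, 0]
    - [0, 0, -10, 0, 0, 0]
    - [0, 0, -8, 0, 0, 0]
    - [0, 0, -6, 0, 0, 0]
    - [0, 0, 0, 0, 0, 0]
    - [0, 0, 0, 0, 0, 0]

```text
clock: 14.07
position: [0.4586, 0.1377, 0.0131]
ee_rot: [-0.37, 3.119, 0.0]
force: [0.3, -0.5, 0.7]
width: 0.997
gripper_force: 0.0
```

step_arm:
  steps:
    - [0, 0, 0, 0, 0, 0]
    - [0, 0, 0, 0, 0, 0]
    - [0, 0, 0, 0, 0, 0]
    - [0, 0, 0, 0, 0, 0]
    - [0, 0, 0, 0, 0, 0]
    - [0, 0, 0, 0, 0, 0]
  gripper: 0

```text
clock: 14.57
position: [0.4583, 0.1376, 0.0129]
ee_rot: [-0.37, 3.12, 0.0]
force: [0.5, 0.0, 0.1]
width: 0.614
gripper_force: 0.0
```

step_arm:
  steps:
    - [0, 0, 0, 0, 0, 0]
    - [0, 0, 0, 0, 0, 0]
    - [0, 0, 0, 0, 0, 0]

```text
clock: 14.82
position: [0.4583, 0.1376, 0.0128]
ee_rot: [-0.37, 3.12, 0.0]
force: [-0.7, 0.2, 1.6]
width: 0.539
gripper_force: 49.9
```

step_arm:
  steps:
    - [0, 0, 15, 0, 0, 0]
    - [0, 0, 20, 0, 0, 0]
    - [0, 0, 25, 0, 0, 0]
    - [0, 0, 25, 0, 0, 0]
    - [0, 0, 25, 0, 0, 0]
    - [13.2, 9.4, 0, 0, 0, -0.018]
    - [13.2, 9.4, 0, 0, 0, -0.018]
    - [13.2, 9.4, 0, 0, 0, -0.018]
    - [13.2, 9.4, 0, 0, 0, -0.018]
    - [13.2, 9.4, 0, 0, 0, -0.018]
    - [13.2, 9.4, 0, 0, 0, -0.018]
    - [13.2, 9.4, 0, 0, 0, -0.018]
    - [13.2, 9.4, 0, 0, 0, -0.018]
    - [13.2, 9.4, 0, 0, 0, -0.018]
    - [13.2, 9.4, 0, 0, 0, -0.018]
    - [13.2, 9.4, 0, 0, 0, -0.018]
    - [13.2, 9.4, 0, 0, 0, -0.018]
    - [0, 0, 0, 0, 0, 0]
    - [0, 0, 0, 0, 0, 0]

```text
clock: 16.4
position: [0.6161, 0.2505, 0.1214]
ee_rot: [0.033, -3.139, 0.001]
force: [-1.3, -0.5, -4.9]
width: 0.544
gripper_force: 49.9
```

Run:
```python
from h import *
im=snap("top","t2")[:,:,::-1]; s=snap("side","s2")[:,:,::-1]
cv2.imwrite("pics/c4.png",np.hstack([cv2.resize(im[90:340,90:390],(400,333)),cv2.resize(s[130:430,100:460],(400,333))]))
o=observe();print(o["position"],o["width"],o["ee_rot"])
```

```text
[0.61556092 0.24958031 0.12180887] 0.5385304458054057 [ 3.17630942e-02 -3.13931008e+00  1.91601439e-03]
```

View pics/c4.png

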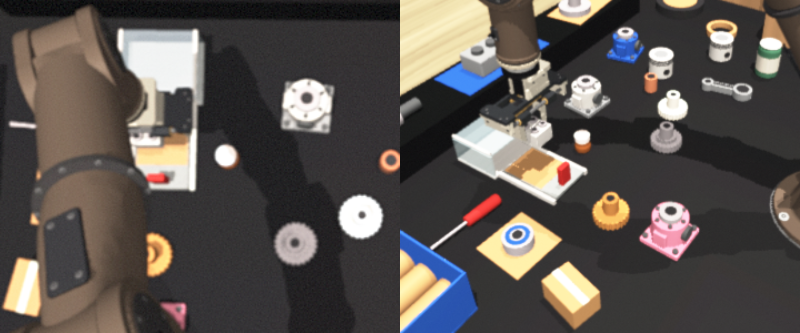

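The bearing lies centred on the sheet at side crop (517,238). The block is held level above the tray and the gears are unmoved. I lower it next.

step_arm:
  steps:
    - [0, 0, -20, 0, 0, 0]
    - [0, 0, -20, 0, 0, 0]
    - [0, 0, -15, 0, 0, 0]
    - [0, 0, -12, 0, 0, 0]
    - [0, 0, -10, 0, 0, 0]
    - [0, 0, -6, 0, 0, 0]
    - [0, 0, -5, 0, 0, 0]
    - [0, 0, -4, 0, 0, 0]
    - [0, 0, -2, 0, 0, 0]
    - [0, 0, 0, 0, 0, 0]
    - [0, 0, 0, 0, 0, 0]

```text
clock: 17.42
position: [0.617, 0.2505, 0.0291]
ee_rot: [-0.032, 3.141, 0.0]
force: [0.2, -0.2, -5.2]
width: 0.54
gripper_force: 49.9
```

step_arm:
  steps:
    - [0, 0, -2, 0, 0, 0]
    - [0, 0, -1, 0, 0, 0]
    - [0, 0, 0, 0, 0, 0]

```text
clock: 17.67
position: [0.6176, 0.2506, 0.0269]
ee_rot: [-0.031, 3.14, 0.001]
force: [-0.1, -0.3, 2.8]
width: 0.539
gripper_force: 49.9
```

step_arm:
  steps:
    - [0, 0, 0, 0, 0, 0]
    - [0, 0, 0, 0, 0, 0]
    - [0, 0, 0, 0, 0, 0]
    - [0, 0, 15, 0, 0, 0]
    - [0, 0, 20, 0, 0, 0]
    - [0, 0, 25, 0, 0, 0]
    - [0, 0, 25, 0, 0, 0]
    - [0, 0, 25, 0, 0, 0]
    - [-10, 0, 0, 0, 0, -0.11]
    - [-10, 0, 0, 0, 0, -0.11]
    - [-10, 0, 0, 0, 0, -0.11]
    - [-10, 0, 0, 0, 0, -0.11]
    - [-10, 0, 0, 0, 0, -0.11]
    - [-10, 0, 0, 0, 0, -0.11]
    - [-12, 0, 0, 0, 0, -0.11]
    - [-12, 0, 0, 0, 0, -0.11]
    - [0, 0, 0, 0, 0, 0]
    - [0, 0, 0, 0, 0, 0]
  gripper: 0.7

```text
clock: 19.17
position: [0.5326, 0.2509, 0.136]
ee_rot: [1.303, 2.858, 0.0]
force: [0.4, 0.5, 0.4]
width: 0.702
gripper_force: 0.0
```

step_arm:
  steps:
    - [0, 0, 0, 0, 0, -0.119]
    - [0, 0, 0, 0, 0, -0.119]
    - [0, 0, 0, 0, 0, -0.119]
    - [0, 0, 0, 0, 0, -0.119]
    - [0, -1, 0, 0, 0, -0.119]
    - [0, -1, 0, 0, 0, -0.119]
    - [0, 0, -20, 0, 0, 0]
    - [0, 0, -20, 0, 0, 0]
    - [0, 0, -20, 0, 0, 0]
    - [0, 0, -15, 0, 0, 0]
    - [0, 0, -12, 0, 0, 0]
    - [0, 0, -8, 0, 0, 0]
    - [0, 0, -5, 0, 0, 0]
    - [0, 0, 0, 0, 0, 0]
    - [0, 0, 0, 0, 0, 0]
  gripper: 0.34

```text
clock: 20.42
position: [0.5332, 0.2484, 0.0361]
ee_rot: [2.224, 2.218, 0.001]
force: [-1.1, 0.1, -0.5]
width: 0.341
gripper_force: 0.0
```

step_arm:
  steps:
    - [0, 0, 0, 0, 0, 0]
    - [0, 0, 0, 0, 0, 0]
    - [0, 0, 0, 0, 0, 0]
    - [0, 0, 0, 0, 0, 0]
  gripper: 0
  force: 30

```text
clock: 20.75
position: [0.533, 0.2486, 0.0363]
ee_rot: [2.224, 2.218, 0.002]
force: [0.1, -0.2, 2.9]
width: 0.149
gripper_force: 30.0
```

step_arm:
  steps:
    - [3, 0, 0, 0, 0, 0]
    - [6, 0.1, 0, 0, 0, 0]
    - [7, 0.1, 0, 0, 0, 0]
    - [7, 0.1, 0, 0, 0, 0]
    - [7, 0.1, 0, 0, 0, 0]
    - [7, 0.1, 0, 0, 0, 0]
    - [7, 0.1, 0, 0, 0, 0]
    - [7, 0.1, 0, 0, 0, 0]
    - [7, 0.1, 0, 0, 0, 0]
    - [7, 0.1, 0, 0, 0, 0]
    - [7, 0.1, 0, 0, 0, 0]
    - [7, 0.1, 0, 0, 0, 0]
    - [7, 0.1, 0, 0, 0, 0]
    - [7, 0.1, 0, 0, 0, 0]
    - [7, 0.1, 0, 0, 0, 0]
    - [6, 0.1, 0, 0, 0, 0]
    - [5, 0.1, 0, 0, 0, 0]
    - [4, 0, 0, 0, 0, 0]
    - [2, 0, 0, 0, 0, 0]
    - [0, 0, 0, 0, 0, 0]

```text
clock: 22.42
position: [0.6507, 0.2489, 0.0364]
ee_rot: [2.224, 2.216, 0.001]
force: [1.1, -4.2, 4.6]
width: 0.149
gripper_force: 30.0
```

step_arm:
  steps:
    - [2, 0, 0, 0, 0, 0]
    - [2, 0, 0, 0, 0, 0]
    - [0, 0, 0, 0, 0, 0]
    - [0, 0, 0, 0, 0, 0]

```text
clock: 22.75
position: [0.6511, 0.2489, 0.0363]
ee_rot: [-2.223, -2.216, 0.007]
force: [-12.4, -5.8, 15.2]
width: 0.147
gripper_force: 30.0
```

step_arm:
  steps:
    - [-3, 0, 0, 0, 0, 0]
    - [0, 0, 0, 0, 0, 0]

```text
clock: 22.92
position: [0.6506, 0.2489, 0.0364]
ee_rot: [2.225, 2.217, -0.001]
force: [-1.2, -5.2, 7.6]
width: 0.149
gripper_force: 30.0
```

step_arm:
  steps:
    - [0, 0, 0, 0, 0, 0]
    - [0, 0, 0, 0, 0, 0]
    - [0, 0, 15, 0, 0, 0]
    - [0, 0, 25, 0, 0, 0]
    - [0, 0, 30, 0, 0, 0]
    - [0, 0, 30, 0, 0, 0]
    - [0, 0, 20, 0, 0, 0]
    - [-15, -23.3, 0, 0, 0, 0]
    - [-20, -23.3, 0, 0, 0, 0]
    - [-20, -23.3, 0, 0, 0, 0]
    - [-20, -23.3, 0, 0, 0, 0]
    - [-20, -23.3, 0, 0, 0, 0]
    - [-20, -23.3, 0, 0, 0, 0]
    - [-20, -23.3, 0, 0, 0, 0]
    - [-20, -23.3, 0, 0, 0, 0]
    - [-20, -23.3, 0, 0, 0, 0]
    - [-20, -23.3, 0, 0, 0, 0]
    - [0, 0, 0, 0, 0, 0]
    - [0, 0, 0, 0, 0, 0]
  gripper: 0.34

```text
clock: 24.5
position: [0.4549, 0.0165, 0.1559]
ee_rot: [-2.227, -2.215, -0.001]
force: [-0.3, -0.2, 0.7]
width: 0.335
gripper_force: 0.0
```

Run:
```python
from h import *
im=snap("top","t3")[:,:,::-1]; s=snap("side","s3")[:,:,::-1]
cv2.imwrite("pics/c5.png",np.hstack([cv2.resize(im[90:340,90:390],(400,333)),cv2.resize(s[130:430,100:460],(400,333))]))
o=observe();print(o["position"],o["width"],o["ee_rot"])
# change vs first side picture is masked by arm; project expected points
print(w2px("side",[[.456,.016,.018],[.394,.266,.018],[.4675,-.123,.018],[.34,-.289,.024],[.4386,-.2704,.024]]))
```

```text
[0.45646526 0.01794007 0.15594955] 0.3378310908822259 [2.22374688e+00 2.21869371e+00 1.88013985e-03]
[[322.99851802 252.21451568]
 [288.8859064  319.35516344]
 [344.66245961 225.23527577]
 [407.6706142  209.99021744]
 [376.31374937 202.86024064]]
```

View pics/c5.png

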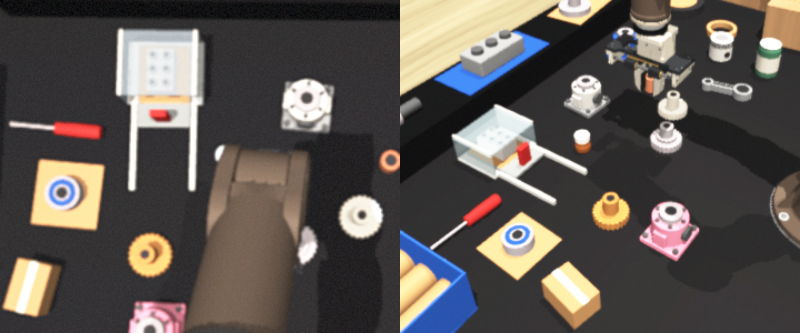

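The tray is home with the block in it. The steel gear was knocked aside before the previous picture: it is now at about top (312,272), where before it was (305,257). I measure it again.

Run:
```python
from h import *
im=cv2.imread("pics/t2.png"); g=cv2.GaussianBlur(cv2.cvtColor(im,6),(3,3),0)
c=g[235:310,275:350]; m=(c>75).astype(np.uint8)
n,l,st,ce=cv2.connectedComponentsWithStats(m)
for i in range(1,n):
    if st[i,4]>200:
        ct=cv2.findContours((l==i).astype(np.uint8),0,1)[0][0]; (x,y),r=cv2.minEnclosingCircle(ct)
        print(st[i],ce[i]+[275,235],x+275,y+235,r,px2w("top",[(ce[i]+[275,235])],.018).round(4))
s=cv2.imread("pics/s3.png");gs=cv2.cvtColor(s,6)[225:285,305:375]
n,l,st,ce=cv2.connectedComponentsWithStats((cv2.GaussianBlur(gs,(3,3),0)>75).astype(np.uint8))
for i in range(1,n):
    if st[i,4]>150: print("side",st[i],ce[i]+[305,225])
for p in ([.42,0,0],[.42,0,.056]): print(w2px("side",[p]))
```

```text
[ 20  21  33  34 848] [311.22523585 272.61084906] 311.1678695678711 272.5649833679199 16.621845245361328 [[ 0.4162 -0.0017  0.018 ]]
side [  19    0   36   44 1020] [341.22254902 246.65882353]
[[336.95002377 258.59334313]]
[[337.57974875 243.03903614]]
```

step_arm:
  steps:
    - [-20, -10, 0, 0, 0, 0]
    - [-20, -9, 0, 0, 0, 0]
    - [0, 0, -15, 0, 0, 0]
    - [0, 0, -25, 0, 0, 0]
    - [0, 0, -25, 0, 0, 0]
    - [0, 0, -20, 0, 0, 0]
    - [0, 0, -15, 0, 0, 0]
    - [0, 0, -10, 0, 0, 0]
    - [0, 0, -8, 0, 0, 0]
    - [0, 0, -5, 0, 0, 0]
    - [0, 0, 0, 0, 0, 0]
    - [0, 0, 0, 0, 0, 0]
  gripper: 0.7

```text
clock: 25.6
position: [0.4161, -0.0018, 0.0328]
ee_rot: [2.224, 2.218, 0.0]
force: [-0.4, -0.1, -0.2]
width: 0.697
gripper_force: 0.0
```

step_arm:
  steps:
    - [0, 0, 0, 0, 0, 0]
    - [0, 0, 0, 0, 0, 0]
    - [0, 0, 0, 0, 0, 0]
    - [0, 0, 0, 0, 0, 0]
    - [0, 0, 0, 0, 0, 0]
    - [0, 0, 0, 0, 0, 0]
    - [0, 0, 0, 0, 0, 0]
  gripper: 0
  force: 50

```text
clock: 26.18
position: [0.416, -0.0019, 0.033]
ee_rot: [2.225, 2.218, 0.001]
force: [-1.0, 0.3, 4.3]
width: 0.359
gripper_force: 50.0
```

step_arm:
  steps:
    - [0, 0, 10, 0, 0, 0]
    - [0, 0, 20, 0, 0, 0]
    - [0, 0, 25, 0, 0, 0]
    - [0, 0, 25, 0, 0, 0]
    - [0, 0, 25, 0, 0, 0]
    - [10, 3, 15, 0, 0, 0]
    - [20, 7, 0, 0, 0, 0]
    - [20, 7, 0, 0, 0, 0]
    - [20, 7, 0, 0, 0, 0]
    - [20, 7, 0, 0, 0, 0]
    - [20, 7, 0, 0, 0, 0]
    - [20, 7, 0, 0, 0, 0]
    - [20, 7, 0, 0, 0, 0]
    - [20, 7, 0, 0, 0, 0]
    - [20, 7, 0, 0, 0, 0]
    - [20, 7, 0, 0, 0, 0]
    - [20, 7, 0, 0, 0, 0]
    - [20, 7, 0, 0, 0, 0]
    - [20, 6, 0, 0, 0, 0]
    - [0, 0, 0, 0, 0, 0]

```text
clock: 27.85
position: [0.688, 0.0929, 0.1513]
ee_rot: [2.222, 2.22, 0.0]
force: [-0.2, 0.1, -3.5]
width: 0.36
gripper_force: 50.0
```

step_arm:
  steps:
    - [0, 0, -15, 0, 0, 0]
    - [0, 0, -20, 0, 0, 0]
    - [0, 0, -20, 0, 0, 0]
    - [0, 0, -15, 0, 0, 0]
    - [0, 0, -15, 0, 0, 0]
    - [0, 0, -12, 0, 0, 0]
    - [0, 0, -8, 0, 0, 0]
    - [0, 0, -6, 0, 0, 0]
    - [0, 0, -4, 0, 0, 0]
    - [0, 0, -2, 0, 0, 0]
    - [0, 0, 0, 0, 0, 0]
    - [0, 0, 0, 0, 0, 0]

```text
clock: 28.85
position: [0.6861, 0.091, 0.0363]
ee_rot: [2.225, 2.218, 0.001]
force: [0.2, 0.1, -2.5]
width: 0.358
gripper_force: 50.0
```

step_arm:
  steps:
    - [0, 0, -2, 0, 0, 0]
    - [0, 0, -1.5, 0, 0, 0]
    - [0, 0, 0, 0, 0, 0]

```text
clock: 29.1
position: [0.6862, 0.0911, 0.0331]
ee_rot: [2.224, 2.218, 0.002]
force: [-1.2, -1.2, 3.1]
width: 0.361
gripper_force: 50.0
```

step_arm:
  steps:
    - [0, 0, 0, 0, 0, 0]
    - [0, 0, 0, 0, 0, 0]
    - [0, 0, 0, 0, 0, 0]
    - [0, 0, 15, 0, 0, 0]
    - [0, 0, 25, 0, 0, 0]
    - [0, 0, 30, 0, 0, 0]
    - [0, 0, 30, 0, 0, 0]
    - [0, 0, 20, 0, 0, 0]
    - [-22, -21, 0, 0, 0, 0]
    - [-22, -21, 0, 0, 0, 0]
    - [-22, -21, 0, 0, 0, 0]
    - [-22, -21, 0, 0, 0, 0]
    - [-22, -21, 0, 0, 0, 0]
    - [-22, -21, 0, 0, 0, 0]
    - [-22, -21, 0, 0, 0, 0]
    - [-22, -21, 0, 0, 0, 0]
    - [-22, -21, 0, 0, 0, 0]
    - [-22, -21, 0, 0, 0, 0]
    - [0, -4, 0, 0, 0, 0]
    - [0, 0, 0, 0, 0, 0]
  gripper: 0.7

```text
clock: 30.77
position: [0.4649, -0.1247, 0.1527]
ee_rot: [2.229, 2.213, 0.001]
force: [0.5, -0.2, 0.7]
width: 0.7
gripper_force: 0.0
```

```bash
cat >> h.py <<'E'
def blob(n,name,box,thr,z,hsv=None):
    im=cv2.imread(f"pics/{name}.png"); x0,y0,x1,y1=box
    g=cv2.GaussianBlur(cv2.cvtColor(im,6),(3,3),0)[y0:y1,x0:x1]
    k,l,st,ce=cv2.connectedComponentsWithStats((g>thr).astype(np.uint8))
    for i in range(1,k):
        if st[i,4]>100:
            c=ce[i]+[x0,y0]; print(name,box,st[i],c.round(1),px2w(n,[c],z)[0].round(4))
E
python3 - <<'E'
from h import *
im=snap("top","t4")[:,:,::-1]; s=snap("side","s4")[:,:,::-1]
cv2.imwrite("pics/c6.png",np.hstack([cv2.resize(im[90:340,180:480],(400,333)),cv2.resize(s[130:430,150:510],(400,333))]))
o=observe();print(o["position"],o["width"],o["ee_rot"])
print(w2px("side",[[.4675,-.123,.018]]))
for z in("t0","t2","t4"): blob("top",z,(335,225,390,280),90,.018)
for z in("t0","t2","t4"): blob("top",z,(175,255,235,305),60,.018)
for z in("s0","s2","s3","s4"): blob("side",z,(325,205,368,240),100,.025)
for z in("s0","s2","s3","s4"): blob("side",z,(368,190,430,222),90,.024)
E
```

```text
[ 0.46660839 -0.12253555  0.15249581] 0.6991358441872112 [2.22417577e+00 2.21775201e+00 1.56524833e-03]
[[344.66245961 225.23527577]]
t0 (335, 225, 390, 280) [  8  11  35  34 923] [360.  252.4] [ 0.4673 -0.1223  0.018 ]
t2 (335, 225, 390, 280) [  8  11  35  34 928] [360.1 252.4] [ 0.4673 -0.1224  0.018 ]
t4 (335, 225, 390, 280) [   0    0   55   55 2655] [364.6 252.6] [ 0.4669 -0.1337  0.018 ]
t0 (175, 255, 235, 305) [ 11   9  34  34 924] [202.3 280.4] [0.395  0.2661 0.018 ]
t2 (175, 255, 235, 305) [  0   0  17  50 623] [181.2 276.9] [0.4033 0.318  0.018 ]
t2 (175, 255, 235, 305) [ 24   9  21  35 609] [207.9 280.9] [0.3939 0.2524 0.018 ]
t4 (175, 255, 235, 305) [ 10   9  35  35 994] [202.  281.1] [0.3934 0.2668 0.018 ]
s0 (325, 205, 368, 240) [  6   5  29  29 605] [345.  225.4] [ 0.4617 -0.1147  0.025 ]
s2 (325, 205, 368, 240) [  6   5  29  30 605] [345.1 225.6] [ 0.4613 -0.114   0.025 ]
s3 (325, 205, 368, 240) [  0   0  13  12 118] [330.4 209.3] [ 0.5404 -0.1605  0.025 ]
s3 (325, 205, 368, 240) [  7   6  27  29 560] [345.  225.8] [ 0.461  -0.1131  0.025 ]
s4 (325, 205, 368, 240) [  6   6  28  28 570] [344.8 225.7] [ 0.4616 -0.113   0.025 ]
s0 (368, 190, 430, 222) [  3   9  47  23 538] [395.  209.7] [ 0.3734 -0.2692  0.024 ]
s2 (368, 190, 430, 222) [  3   9  47  23 532] [394.9 209.7] [ 0.3736 -0.2689  0.024 ]
s3 (368, 190, 430, 222) [  3   9  47  23 532] [394.9 209.7] [ 0.3736 -0.2689  0.024 ]
s4 (368, 190, 430, 222) [  3   9  47  23 531] [394.9 209.7] [ 0.3737 -0.269   0.024 ]
```

View pics/c6.png

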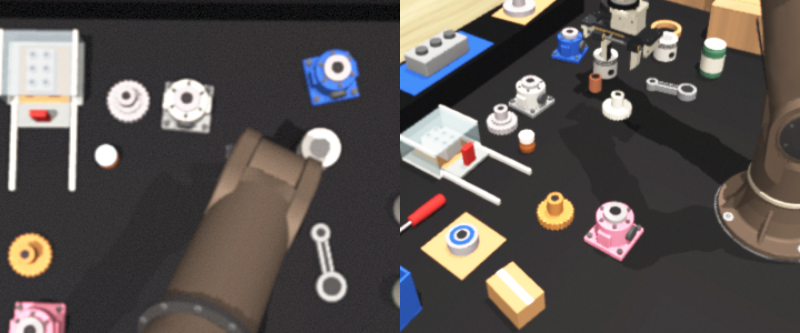

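The steel gear stands left of the housing at top crop (127,101), and the rest is unmoved. The nylon gear is directly below the gripper.

step_arm:
  steps:
    - [0, 0, -15, 0, 0, 0]
    - [0, 0, -25, 0, 0, 0]
    - [0, 0, -25, 0, 0, 0]
    - [0, 0, -20, 0, 0, 0]
    - [0, 0, -15, 0, 0, 0]
    - [0, 0, -10, 0, 0, 0]
    - [0, 0, -6, 0, 0, 0]
    - [0, 0, -4, 0, 0, 0]
    - [0, 0, 0, 0, 0, 0]
    - [0, 0, 0, 0, 0, 0]

```text
clock: 31.7
position: [0.4662, -0.123, 0.0327]
ee_rot: [2.224, 2.218, 0.001]
force: [-0.1, -0.8, -0.8]
width: 0.7
gripper_force: 0.0
```

step_arm:
  steps:
    - [0, 0, 0, 0, 0, 0]
    - [0, 0, 0, 0, 0, 0]
    - [0, 0, 0, 0, 0, 0]
    - [0, 0, 0, 0, 0, 0]
    - [0, 0, 0, 0, 0, 0]
    - [0, 0, 0, 0, 0, 0]
    - [0, 0, 0, 0, 0, 0]
  gripper: 0

```text
clock: 32.28
position: [0.4662, -0.1231, 0.0325]
ee_rot: [2.224, 2.217, 0.001]
force: [1.1, 0.8, 3.3]
width: 0.361
gripper_force: 50.0
```

step_arm:
  steps:
    - [0, 0, 10, 0, 0, 0]
    - [0, 0, 20, 0, 0, 0]
    - [0, 0, 20, 0, 0, 0]
    - [0, 0, 20, 0, 0, 0]
    - [8, 10.5, 10, 0, 0, 0]
    - [15, 16, 0, 0, 0, 0]
    - [15, 17, 0, 0, 0, 0]
    - [15, 17, 0, 0, 0, 0]
    - [15, 17, 0, 0, 0, 0]
    - [15, 17, 0, 0, 0, 0]
    - [15, 16, 0, 0, 0, 0]
    - [0, 0, -15, 0, 0, 0]
    - [0, 0, -20, 0, 0, 0]
    - [0, 0, -15, 0, 0, 0]
    - [0, 0, -12, 0, 0, 0]
    - [0, 0, -8, 0, 0, 0]
    - [0, 0, -5, 0, 0, 0]
    - [0, 0, -2, 0, 0, 0]
    - [0, 0, 0, 0, 0, 0]
    - [0, 0, 0, 0, 0, 0]

```text
clock: 33.95
position: [0.5641, -0.0126, 0.0358]
ee_rot: [2.225, 2.217, 0.001]
force: [-0.3, 0.6, -3.1]
width: 0.359
gripper_force: 50.0
```

step_arm:
  steps:
    - [0, 0, -2, 0, 0, 0]
    - [0, 0, -1.5, 0, 0, 0]
    - [0, 0, 0, 0, 0, 0]

```text
clock: 34.2
position: [0.5643, -0.0125, 0.0326]
ee_rot: [2.224, 2.218, 0.002]
force: [-1.2, -0.4, 3.4]
width: 0.361
gripper_force: 50.0
```

step_arm:
  steps:
    - [0, 0, 0, 0, 0, 0]
    - [0, 0, 0, 0, 0, 0]
    - [0, 0, 0, 0, 0, 0]
    - [0, 0, 15, 0, 0, 0]
    - [0, 0, 25, 0, 0, 0]
    - [0, 0, 30, 0, 0, 0]
    - [0, 0, 30, 0, 0, 0]
    - [0, 0, 30, 0, 0, 0]
    - [-17, 28, 0, 0, 0, 0]
    - [-17, 28, 0, 0, 0, 0]
    - [-17, 28, 0, 0, 0, 0]
    - [-17, 28, 0, 0, 0, 0]
    - [-17, 28, 0, 0, 0, 0]
    - [-17, 28, 0, 0, 0, 0]
    - [-17, 28, 0, 0, 0, 0]
    - [-17, 28, 0, 0, 0, 0]
    - [-17, 28, 0, 0, 0, 0]
    - [-17, 27, 0, 0, 0, 0]
    - [0, 0, 0, 0, 0, 0]
    - [0, 0, 0, 0, 0, 0]
  gripper: 0.58

```text
clock: 35.87
position: [0.3927, 0.2682, 0.1617]
ee_rot: [-2.22, -2.223, -0.0]
force: [0.3, -0.7, 0.1]
width: 0.577
gripper_force: 0.0
```

Run:
```python
from h import *
snap("top","t5"); snap("side","s5")
o=observe();print(o["position"],o["width"],o["ee_rot"])
for z in("s3","s4","s5"): blob("side",z,(262,290,312,345),60,.02)
for z in("s4","s5"): blob("side",z,(368,190,430,222),90,.024)
blob("top","t5",(280,190,345,235),90,.018); blob("top","t5",(255,140,300,185),90,.018)
for z in("t0","t5"): blob("top",z,(405,250,450,325),90,.024)
```

```text
[0.39412507 0.26587041 0.1618417 ] 0.5800165856393056 [2.22507133e+00 2.21714901e+00 3.30646157e-04]
s3 (262, 290, 312, 345) [   9   12   37   37 1022] [289.4 320.7] [0.3896 0.2701 0.02  ]
s4 (262, 290, 312, 345) [   9   11   37   38 1032] [289.5 320.5] [0.3897 0.2696 0.02  ]
s5 (262, 290, 312, 345) [ 10  13  36  36 961] [289.3 321.1] [0.389  0.2714 0.02  ]
s4 (368, 190, 430, 222) [  3   9  47  23 531] [394.9 209.7] [ 0.3737 -0.269   0.024 ]
s5 (368, 190, 430, 222) [  3   9  47  23 532] [394.9 209.7] [ 0.3736 -0.2689  0.024 ]
t5 (280, 190, 345, 235) [ 19   7  35  34 910] [316.  213.6] [ 0.5637 -0.012   0.018 ]
t5 (255, 140, 300, 185) [  4   9  34  34 855] [275.7 165.5] [0.6855 0.091  0.018 ]
t0 (405, 250, 450, 325) [  7   7  29  60 892] [425.1 290. ] [ 0.3757 -0.2815  0.024 ]
t5 (405, 250, 450, 325) [  7   7  29  60 897] [425.1 290. ] [ 0.3758 -0.2815  0.024 ]
```

Both placed gears measure on target, and the bronze gear and rod are unmoved. I take the bronze gear next.

step_arm:
  steps:
    - [0, 0, -20, 0, 0, 0]
    - [0, 0, -25, 0, 0, 0]
    - [0, 0, -25, 0, 0, 0]
    - [0, 0, -20, 0, 0, 0]
    - [0, 0, -15, 0, 0, 0]
    - [0, 0, -12, 0, 0, 0]
    - [0, 0, -8, 0, 0, 0]
    - [0, 0, -4, 0, 0, 0]
    - [0, 0, 0, 0, 0, 0]
    - [0, 0, 0, 0, 0, 0]

```text
clock: 36.8
position: [0.3942, 0.2662, 0.0331]
ee_rot: [2.226, 2.217, 0.001]
force: [0.4, -0.0, -0.5]
width: 0.582
gripper_force: 0.0
```

step_arm:
  steps:
    - [0, 0, 0, 0, 0, 0]
    - [0, 0, 0, 0, 0, 0]
    - [0, 0, 0, 0, 0, 0]
    - [0, 0, 0, 0, 0, 0]
    - [0, 0, 0, 0, 0, 0]
    - [0, 0, 0, 0, 0, 0]
  gripper: 0

```text
clock: 37.3
position: [0.3939, 0.2668, 0.0331]
ee_rot: [-2.225, -2.218, -0.001]
force: [-0.7, -0.7, 6.8]
width: 0.361
gripper_force: 50.0
```

step_arm:
  steps:
    - [0, 0, 10, 0, 0, 0]
    - [0, 0, 20, 0, 0, 0]
    - [0, 0, 25, 0, 0, 0]
    - [0, 0, 25, 0, 0, 0]
    - [0, 0, 25, 0, 0, 0]
    - [0, 0, 25, 0, 0, 0]
    - [0, 0, 15, 0, 0, 0]
    - [4, -10, 0, 0, 0, 0]
    - [10, -22, 0, 0, 0, 0]
    - [10, -22, 0, 0, 0, 0]
    - [10, -22, 0, 0, 0, 0]
    - [10, -22, 0, 0, 0, 0]
    - [10, -22, 0, 0, 0, 0]
    - [10, -22, 0, 0, 0, 0]
    - [10, -22, 0, 0, 0, 0]
    - [10, -22, 0, 0, 0, 0]
    - [10, -22, 0, 0, 0, 0]
    - [10, -22, 0, 0, 0, 0]
    - [10, -22, 0, 0, 0, 0]
    - [10, -22, 0, 0, 0, 0]

```text
clock: 38.97
position: [0.5168, -0.0095, 0.1767]
ee_rot: [-2.225, -2.217, 0.003]
force: [0.8, 0.7, -4.7]
width: 0.361
gripper_force: 50.0
```

step_arm:
  steps:
    - [20, -22, 0, 0, 0, 0]
    - [25, -22, 0, 0, 0, 0]
    - [25, -22, 0, 0, 0, 0]
    - [25, -22, 0, 0, 0, 0]
    - [25, -22, 0, 0, 0, 0]
    - [20, -17, 0, 0, 0, 0]
    - [10, -1, 0, 0, 0, 0]
    - [0, 0, -20, 0, 0, 0]
    - [0, 0, -25, 0, 0, 0]
    - [0, 0, -25, 0, 0, 0]
    - [0, 0, -20, 0, 0, 0]
    - [0, 0, -15, 0, 0, 0]
    - [0, 0, -10, 0, 0, 0]
    - [0, 0, -10, 0, 0, 0]
    - [0, 0, 0, 0, 0, 0]
    - [0, 0, 0, 0, 0, 0]
    - [0, 0, 0, 0, 0, 0]

```text
clock: 40.38
position: [0.6682, -0.1359, 0.0536]
ee_rot: [2.224, 2.217, 0.001]
force: [0.7, 0.4, -4.0]
width: 0.358
gripper_force: 50.0
```

step_arm:
  steps:
    - [0, 1, -8, 0, 0, 0]
    - [0, 0, -6, 0, 0, 0]
    - [0, 0, -4, 0, 0, 0]
    - [0, 0, -2.5, 0, 0, 0]
    - [0, 0, 0, 0, 0, 0]
    - [0, 0, 0, 0, 0, 0]

```text
clock: 40.88
position: [0.6674, -0.1341, 0.0333]
ee_rot: [-2.224, -2.218, -0.001]
force: [-6.0, 2.5, 9.7]
width: 0.356
gripper_force: 50.0
```

step_arm:
  steps:
    - [0, 0, 0, 0, 0, 0]
    - [0, 0, 0, 0, 0, 0]
    - [0, 0, 0, 0, 0, 0]
    - [0, 0, 15, 0, 0, 0]
    - [0, 0, 25, 0, 0, 0]
    - [0, 0, 30, 0, 0, 0]
    - [0, 0, 30, 0, 0, 0]
    - [0, 0, 30, 0, 0, 0]
    - [-24, -12, 0, 0, 0, -0.115]
    - [-24, -12, 0, 0, 0, -0.116]
    - [-24, -12, 0, 0, 0, -0.116]
    - [-24, -12, 0, 0, 0, -0.116]
    - [-24, -12, 0, 0, 0, -0.116]
    - [-24, -12, 0, 0, 0, -0.116]
    - [-24, -12, 0, 0, 0, -0.116]
    - [-24, -12, 0, 0, 0, -0.115]
    - [-23, -12, 0, 0, 0, -0.115]
    - [-23, -12, 0, 0, 0, -0.115]
    - [-23, -13, 0, 0, 0, -0.115]
    - [-23, -13, 0, 0, 0, -0.115]
  gripper: 0.6

```text
clock: 42.55
position: [0.3828, -0.2811, 0.1632]
ee_rot: [-3.129, -0.276, -0.003]
force: [0.9, -0.5, -0.7]
width: 0.6
gripper_force: 0.0
```

Run:
```python
from h import *
snap("top","t6"); s=snap("side","s6")
o=observe();print(o["position"],o["width"],o["ee_rot"])
blob("top","t6",(345,150,395,200),70,.018)
blob("side","s5",(368,190,430,222),90,.024);blob("side","s6",(368,190,430,222),90,.024)
```

```text
[ 0.38028848 -0.28262677  0.16328177] 0.5986343370606736 [-3.13000888e+00 -2.68908573e-01 -1.14652057e-03]
t6 (345, 150, 395, 200) [  4   7  34  34 900] [365.  173.5] [ 0.6667 -0.1343  0.018 ]
s5 (368, 190, 430, 222) [  3   9  47  23 532] [394.9 209.7] [ 0.3736 -0.2689  0.024 ]
s6 (368, 190, 430, 222) [  4  11  46  21 446] [397.2 210.7] [ 0.3656 -0.2681  0.024 ]
```

step_arm:
  steps:
    - [2, 1, -25, 0, 0, 0.01]
    - [2, 1, -25, 0, 0, 0]
    - [0, 0, -25, 0, 0, 0]
    - [0, 0, -25, 0, 0, 0]
    - [0, 0, -18, 0, 0, 0]
    - [0, 0, -12, 0, 0, 0]
    - [0, 0, -10, 0, 0, 0]
    - [0, 0, -8, 0, 0, 0]
    - [0, 0, -5, 0, 0, 0]
    - [0, 0, 0, 0, 0, 0]
    - [0, 0, 0, 0, 0, 0]

```text
clock: 43.57
position: [0.388, -0.2786, 0.0096]
ee_rot: [3.127, 0.301, 0.001]
force: [0.6, 0.8, 0.2]
width: 0.599
gripper_force: 0.0
```

step_arm:
  steps:
    - [0, 0, 0, 0, 0, 0]
    - [0, 0, 0, 0, 0, 0]
    - [0, 0, 0, 0, 0, 0]
    - [0, 0, 0, 0, 0, 0]
    - [0, 0, 0, 0, 0, 0]
    - [0, 0, 0, 0, 0, 0]
    - [0, 0, 0, 0, 0, 0]
  gripper: 0

```text
clock: 44.15
position: [0.3879, -0.2789, 0.0094]
ee_rot: [3.126, 0.301, 0.0]
force: [0.5, -1.2, 1.2]
width: 0.21
gripper_force: 50.0
```

step_arm:
  steps:
    - [0, 0, 10, 0, 0, 0]
    - [0, 0, 20, 0, 0, 0]
    - [0, 0, 25, 0, 0, 0]
    - [0, 0, 25, 0, 0, 0]
    - [0, 0, 25, 0, 0, 0]
    - [0, 0, 15, 0, 0, 0]
    - [15, -8, 0, 0, 0, -0.072]
    - [15, -8, 0, 0, 0, -0.072]
    - [15, -8, 0, 0, 0, -0.072]
    - [15, -8, 0, 0, 0, -0.072]
    - [15, -8, 0, 0, 0, -0.072]
    - [15, -8, 0, 0, 0, -0.072]
    - [15, -8, 0, 0, 0, -0.072]
    - [15, -8, 0, 0, 0, -0.072]
    - [15, -8, 0, 0, 0, -0.072]
    - [17, -7, 0, 0, 0, -0.072]
    - [0, 0, 0, 0, 0, 0]
    - [0, 0, 0, 0, 0, 0]
    - [0, 0, 0, 0, 0, 0]

```text
clock: 45.73
position: [0.5385, -0.3569, 0.1289]
ee_rot: [-3.033, 0.819, 0.003]
force: [-0.9, -0.5, -5.2]
width: 0.21
gripper_force: 50.0
```

Run:
```python
from h import *
im=snap("top","t7")[:,:,::-1]; s=snap("side","s7")[:,:,::-1]
cv2.imwrite("pics/c7.png",np.hstack([cv2.resize(im[90:340,280:580],(400,333)),cv2.resize(s[130:380,230:530],(400,333))]))
o=observe();print(o["position"],o["width"],o["ee_rot"])
```

```text
[ 0.53868045 -0.35698913  0.12928497] 0.20896073812513072 [-3.03197162e+00  8.20146526e-01  1.46167359e-03]
```

View pics/c7.png

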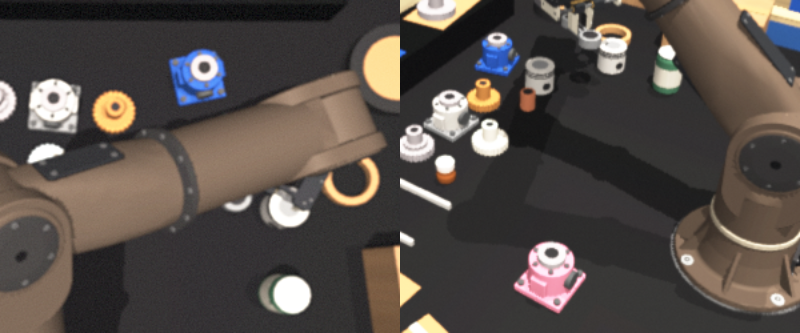

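The rod is held level between the pistons (side crop: pistons at (540,75) and (612,55)), and all three gears stand round the housing. I lower it now.

step_arm:
  steps:
    - [1, 0, -20, 0, 0, 0]
    - [0, 0, -25, 0, 0, 0]
    - [0, 0, -20, 0, 0, 0]
    - [0, 0, -18, 0, 0, 0]
    - [0, 0, -12, 0, 0, 0]
    - [0, 0, -8, 0, 0, 0]
    - [0, 0, -6, 0, 0, 0]
    - [0, 0, -4, 0, 0, 0]
    - [0, 0, -3, 0, 0, 0]
    - [0, 0, 0, 0, 0, 0]
    - [0, 0, 0, 0, 0, 0]

```text
clock: 46.75
position: [0.5409, -0.3578, 0.0138]
ee_rot: [3.032, -0.82, 0.001]
force: [-0.5, 0.1, -6.2]
width: 0.215
gripper_force: 50.0
```

step_arm:
  steps:
    - [0, 0, -2, 0, 0, 0]
    - [0, 0, -2, 0, 0, 0]
    - [0, 0, 0, 0, 0, 0]
    - [0, 0, 0, 0, 0, 0]

```text
clock: 47.08
position: [0.541, -0.3578, 0.0095]
ee_rot: [3.032, -0.82, 0.001]
force: [-0.0, -0.2, -4.7]
width: 0.217
gripper_force: 50.0
```

step_arm:
  steps:
    - [0, 0, 0, 0, 0, 0]
    - [0, 0, 0, 0, 0, 0]
    - [0, 0, 0, 0, 0, 0]
    - [0, 0, 15, 0, 0, 0]
    - [0, 0, 25, 0, 0, 0]
    - [0, 0, 30, 0, 0, 0]
    - [0, 0, 30, 0, 0, 0]
    - [0, 0, 30, 0, 0, 0]
    - [0, 0, 30, 0, 0, 0]
    - [-20, 30, 0, 0, 0, 0]
    - [-20, 30, 0, 0, 0, 0]
    - [-20, 30, 0, 0, 0, 0]
    - [-20, 30, 0, 0, 0, 0]
    - [-20, 30, 0, 0, 0, 0]
    - [-20, 30, 0, 0, 0, 0]
    - [-20, 30, 0, 0, 0, 0]
    - [-10, 30, 0, 0, 0, 0]
    - [-10, 30, 0, 0, 0, 0]
    - [0, 20, 0, 0, 0, 0]
    - [0, 0, 0, 0, 0, 0]
  gripper: 0.5

```text
clock: 48.75
position: [0.3799, -0.0637, 0.1694]
ee_rot: [-3.03, 0.812, 0.003]
force: [0.6, 0.2, 0.1]
width: 0.501
gripper_force: 0.0
```

Run:
```python
from h import *
im=snap("top","t8")[:,:,::-1]; s=snap("side","s8")[:,:,::-1]
cv2.imwrite("pics/c8.png",np.hstack([cv2.resize(im[90:345,90:550],(800,443))]))
cv2.imwrite("pics/c9.png",s)
print(observe()["position"])
for b in [(255,140,300,185),(345,150,395,200),(300,195,335,232)]: blob("top","t8",b,85,.018)
blob("top","t8",(425,180,480,250),100,.024)
```

```text
[ 0.38094746 -0.0670817   0.16982376]
t8 (255, 140, 300, 185) [  4   9  34  34 869] [275.7 165.5] [0.6855 0.0912 0.018 ]
t8 (345, 150, 395, 200) [  4   8  33  32 845] [365.1 173.5] [ 0.6668 -0.1344  0.018 ]
t8 (300, 195, 335, 232) [  0   2  34  34 912] [316.1 213.6] [ 0.5637 -0.0122  0.018 ]
t8 (425, 180, 480, 250) [  0   6  11  30 250] [429.2 200.6] [ 0.5978 -0.2938  0.024 ]
t8 (425, 180, 480, 250) [  9  19  39  51 702] [453.3 225.8] [ 0.5348 -0.3528  0.024 ]
```

View pics/c8.png

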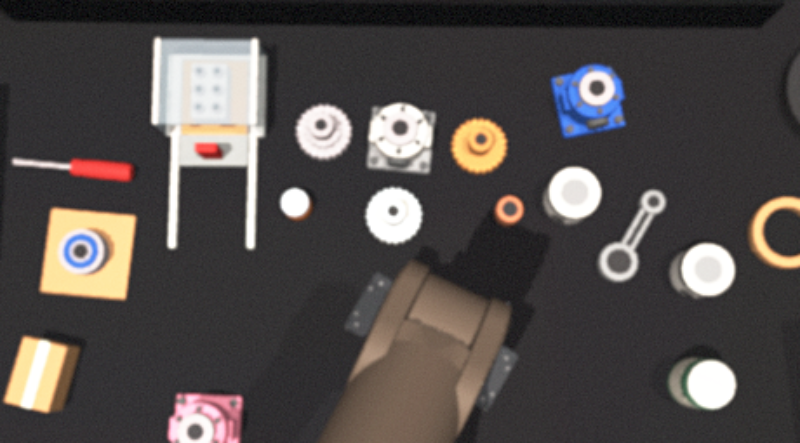

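View pics/c9.png

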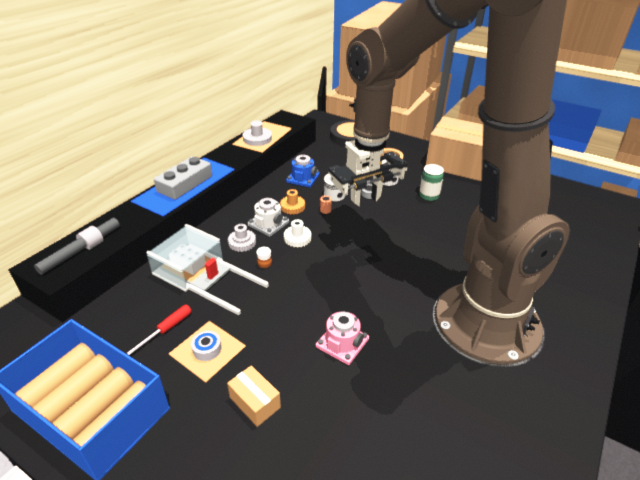

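All is in place: block centred in the home tray, bearing mid-sheet, gears on their three sides, rod square between the pistons, and the arm clear.

```bash
python3 -c "
from h import *
print(job.sign_off())"
```

```text
the job is handed in; nothing more can be done
None
```

I handed the job in with the display fully set up: tray home with the valve block in it, bearing on the sheet, three gears beside the housing, rod between the pistons. The last pictures showed everything in place; the sign-off gave no verdict.

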